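# Spring the solder reel into its stand

### The job

Take the reel of solder on its spring-loaded axle from the V-cradle and mount it between the two cheeks of the reel stand, whose bracket may be clamped at any height, so feel for it: push the axle in against its spring, bring it down between the cheeks and let it spring out so that both end pins sit fully home in the two holes, either way round. Do not ram the stand, leave the torch, the spare spool and the tweezer pot where they are, and let go of the reel.

Things in the scene. Friction and masses are not known exactly. Their poses are not given: they have to be found in the camera images.
- reel: Solder reel on its axle, 0.25 kg, loose, level in the cradle. Origin: reel centre on the axle; y along the axle towards the sprung nose. Silver winding 30 mm dia, 44 long (grip here); white flanges 44 dia, 3 thick, at y 22-25 mm either side. -y side: rod 14 dia, collar 18 dia with outer face at y=-55, fixed end pin 9 dia, 8 long. +y side: sleeve 14 dia to y=37, out of which the nose slides.
- nose (a joint): Push-in of the sprung nose, m: 0 fully out, 0.020 at its stop, about 0.006 at home in the stand (its two collar faces then 110 mm apart, against the cheeks). The nose has a collar 18 mm dia, 3 thick, outer face at y=+61 mm of the reel when out, then an end pin 9 dia, 8 long, tip at y=+69. Spring about 0.5 N per mm.
- nose_tip (a point): Centre of the end face of the sprung end pin; moves with the nose.
- stub_tip (a point): Centre of the end face of the fixed end pin, at y = -63 mm of the reel.
- cradle: Fixed cradle: dark base plate 70 x 90 x 6 mm with two upright V-notches 8 mm thick, 32 mm to either side of its middle along its y axis; the axle lies in them 45 mm above the bench. V walls up to about 45 mm above the bench. Origin under its centre on the bench.
- stand: Reel stand. Fixed dark base 90 x 160 x 8 mm (long along its y), guide posts outside. On it an aluminium U-bracket, clamped at an unmeasured height: two cheeks 44 mm wide (x), 10 thick (y), inner faces 110 mm apart, at y 55-65 mm either side. In each a round through hole 12.5 dia, lead-in inside, 12 mm below the cheek's flat top, x=0. Holes 56-74 mm above the bench. Origin: underside centre.
- torch: Bystander: black metal torch standing on its tail, 120 mm tall, 43 mm at the head. Origin at its underside.
- spare_spool: Bystander: bare spool of solder standing on its flange, 54 mm in diameter, 46 mm tall, no axle. Origin at its underside.
- tweezer_pot: Bystander: white pot with tweezers, 60 mm in diameter, pot 70 mm and tools about 150 mm tall. Origin at its underside.
Not all that is in view belongs to the job. Leave any purple look-alike of the reel alone.

How it is judged:
By the outcome, as a careful person would: the job done as asked, in the order asked, and still so for the second after the job is handed in, with the robot touching nothing.
It also fails if it takes over 61 s, if anything falls off the work surface, if the arm or the gripper's body presses on something with over 40 N, if the wrist force passes 120 N, or if a joint passes its speed limit or range.

### The arm

A 6-joint arm with a two-finger parallel gripper is mounted at the origin on the work surface. World frame = base frame: x ahead of the robot, y to its left, z up, the work surface at z = 0. Lengths are in m, angles in rad, forces in N, time in s.
With the tool pointing down it reaches from about 0.375 to 0.975 m from the base axis. Payload 3.8 kg.
Tool frame: the origin (TCP) lies where the fingers leave the gripper's body, on its centre line; the fingertips stand 73 mm ahead of it and the grasp point (between the pads) lies 54 mm ahead of it (nose_length is the distance from the TCP to the fingertips, in m); z points along the fingers, y is the line along which they close (so a half turn about z gives the same grasp; the last joint's range is limited). The gripper opens to 85 mm and grips with 20 to 120 N. Pads are 22 mm wide; open, the fingers measure 114 mm over their backs; the gripper's body (76 mm by 85 mm) begins 54 mm behind the grasp point. The pads swing forward as they close: fully open they stand 13 mm farther back than shut.
Start: joints at [-1.255, 0.264, 1.604, -0, 1.274, -0.037], TCP at [0.233, -0.633, 0.304] pointing down, gripper open.
Joint ranges: [-2.63, 2.63], [-0.94, 2.18], [0.31, 2.57], [-1.31, 4.45], [0, 2.66], [-2.55, 2.55]. Speed limits (rad/s): [2.57, 2.57, 3.14, 3.14, 3.14, 3.14].

### API

Orientations are given as a rotation vector (axis times angle).
In Python, from workcell import read_state, read_camera, calibration, finish_job, look_for, cut_out, tip_of, nose_length gives the robot as it stands.
- The arm moves only by the tool step_arm, never from a script. Its argument "targets" is a list of rows, each a list of 3 entries, a list of its own where there are three numbers: the turn, a rotation vector about the tool's x, y, z in rad, then the shift along the tool's x, y, z in mm, then the finger opening in mm, from 0 to 85.4. In form: [[[ax, ay, az], [x, y, z], grip], ...]. A call has 1 to 5 rows; each row shifts and turns the commanded pose from where the row before left it, along the tool's axes as they then stand; what a row does not reach is not made up. A row lasts 1/12 s, in which the tool goes at most 41.7 mm and 7.16 degrees, less where a joint would pass 70% of its speed; a pose out of reach is approached as far as the arm can. A call with a gripper value outside its range is refused whole. The fingers move at their own pace and stop on an object; "grip_force" is the grip in N (left out, the last holds). Time passes only in rows, so rows that do not move let the fingers close. It gives the time, the measured TCP pose, the force, the opening and the grip force at its end, in the units of the state.
- read_state(): the state, without advancing time (a new reading comes with each control period).
- read_camera(name): name is "side" or "top"; returns the picture (480x640x3 uint8, red, green, blue); there is no depth.
- calibration(name): a dict with "camera_matrix" (3x3 intrinsics, pixels), "R" (3x3) and "t" (3): a world point X has camera coordinates R X + t. Camera axes: x right, y down, z forward; pixel columns grow to the right and rows downward; lengths in m; the calibration is good to about 2 mm. A picture is of the moment at which its call begins. calibration takes no time and is no camera call.
- finish_job(): hands the job in; it is judged then, once.
Trained networks look in the newest picture that a camera, given by its name, has taken for a name from the list of things; names that differ only in an ending like _2 or _b are one class to them, and where a whole thing is asked for, a point or a joint stands for the part that bears it (a point fixed in the world has none). Each returns a list of dicts, best first, with "score" (0 to 1); they miss things now and then, are a little off and sometimes report something else, mostly with a low value. They report only what shows in the picture. A call takes as long as a camera call. They do not tell look-alikes from the thing itself.
- look_for(camera, query): "extent" ([left, top, right, bottom] in pixels, round what is visible of it).
- cut_out(camera, query): "region" (480x640 bool, what is visible of it) and "extent" ([left, top, right, bottom] in pixels, round what is visible of it).
- tip_of(camera, query): "at" ([row, column] in pixels: a listed point, or the origin of a listed thing).
The state is a dict: "time": time; "q": joint angles; "joint_vel": joint speeds; "joint_torque": joint torques, N m; "tool_pos": TCP position; "tcp_rot": TCP orientation; "wrist_force": force on the tool from outside, world axes, zero at the start; "torque": the same for the moment, N m; "width": opening from 0.0 (shut) to 1.0 (fully open); "grip_force": force on a finger pad.
Only numpy, scipy, OpenCV 4.12 (cv2) and the standard library are available. Lean on these libraries where they do the work, as an engineer would, in place of code of your own. Each camera call takes 0.05 s, during which the arm holds its last target. There are 200 camera calls.

## Working session

There is one attempt and no reset: what is moved stays moved. The work goes in short steps, Python scripts to look and compute and a tool call to move; the robot and the scene stay as the last step left them, time stands still between calls to the robot, and variables do not carry over. Pictures are saved under pics/ and viewed, at most 10 in all, crops included, and the job is handed in when it is done.

Besides the shell and the picture viewer there is one more tool, called after "Emit:" in YAML: its name, and indented under it one key for each argument. step_arm: Moves the arm, as the interface text tells. Its arguments: {"type":"object","properties":{"targets":{"type":"array","items":{"type":"array"}},"grip_force":{"type":"number"}},"required":["targets"]}

```bash
mkdir -p pics; ls; cat > h.py <<'E'
import numpy as np,cv2
from workcell import *
from scipy.spatial.transform import Rotation as Ro
def proj(c,X):
    k=calibration(c);p=(np.array(k["R"])@np.atleast_2d(X).T+np.array(k["t"]).reshape(3,1));p=np.array(k["camera_matrix"])@p
    return (p[:2]/p[2]).T
def ray(c,u,v):
    k=calibration(c);R=np.array(k["R"]);t=np.array(k["t"]).ravel()
    return -R.T@t, R.T@np.linalg.inv(np.array(k["camera_matrix"]))@[u,v,1]
def atz(c,u,v,z):
    o,d=ray(c,u,v);return o+d*(z-o[2])/d[2]
def tri(ut,us):
    o1,d1=ray("top",*ut);o2,d2=ray("side",*us)
    A=np.c_[d1,-d2];s=np.linalg.lstsq(A,o2-o1,rcond=None)[0]
    a,b=o1+s[0]*d1,o2+s[1]*d2;return (a+b)/2,np.linalg.norm(a-b)
def save(c,n):
    im=read_camera(c);cv2.imwrite(f"pics/{n}.png",im[:,:,::-1]);return im
E
python3 - <<'E'
from h import *
np.set_printoptions(precision=3,suppress=True)
a=save("top","t0");b=save("side","s0")
for c in("top","side"):
    print(c,-np.array(calibration(c)["R"]).T@np.ravel(calibration(c)["t"]))
    for n in("reel","nose","cradle","stand","torch","spare_spool","tweezer_pot"):
        print(n,[(np.round(d["extent"]).tolist(),round(d["score"],2)) for d in look_for(c,n)][:3],[(np.round(d["at"]).tolist(),round(d["score"],2)) for d in tip_of(c,n)][:3] if n!="nose" else "")
    for n in("nose_tip","stub_tip"): print(n,[(np.round(d["at"],1).tolist(),round(d["score"],2)) for d in tip_of(c,n)][:3])
print(read_state())
E
```

```text
pics
top [ 0.433 -0.014  0.978]
reel [([209.0, 329.0, 271.0, 360.0], 0.94), ([227.0, 253.0, 289.0, 278.0], 0.82), ([246.0, 168.0, 288.0, 219.0], 0.76)] [([190.0, 266.0], 0.83), ([268.0, 260.0], 0.76), ([342.0, 242.0], 0.58)]
nose [([169.0, 236.0, 176.0, 248.0], 0.65), ([222.0, 252.0, 240.0, 262.0], 0.61)] 
cradle [([236.0, 244.0, 289.0, 293.0], 0.75)] [([265.0, 269.0], 0.66), ([188.0, 168.0], 0.34)]
stand [([375.0, 220.0, 462.0, 267.0], 0.84)] [([264.0, 264.0], 0.72), ([240.0, 415.0], 0.71)]
torch [([136.0, 162.0, 176.0, 198.0], 0.77)] [([188.0, 170.0], 0.76)]
spare_spool [([320.0, 163.0, 347.0, 190.0], 0.78)] [([183.0, 333.0], 0.73)]
tweezer_pot [([485.0, 128.0, 535.0, 179.0], 0.91)] [([165.0, 495.0], 0.65), ([182.0, 333.0], 0.61)]
nose_tip [([253.7, 221.2], 0.62), ([215.0, 287.1], 0.53), ([235.9, 170.8], 0.43)]
stub_tip [([353.2, 268.9], 0.93), ([303.1, 176.1], 0.93), ([275.9, 290.3], 0.72)]
side [0.35  0.821 0.67 ]
reel [([373.0, 291.0, 413.0, 335.0], 0.94), ([224.0, 263.0, 284.0, 284.0], 0.71), ([301.0, 261.0, 342.0, 299.0], 0.67)] [([272.0, 254.0], 0.87), ([349.0, 303.0], 0.81),
[... 438 characters left out ...]
], 0.86)]
tweezer_pot [([290.0, 130.0, 310.0, 177.0], 0.67)] [([173.0, 301.0], 0.6)]
nose_tip [([346.7, 264.1], 0.62), ([335.0, 376.1], 0.5), ([298.8, 305.2], 0.42)]
stub_tip [([281.8, 227.0], 0.88), ([348.1, 338.8], 0.76), ([293.7, 412.1], 0.67)]
{'time': 1.6, 'q': array([-1.255,  0.264,  1.604,  0.   ,  1.274, -0.037]), 'joint_vel': array([ 0.   ,  0.001,  0.001, -0.001,  0.002,  0.   ]), 'joint_torque': array([  0.   , -51.505, -36.771,   0.   ,   0.001,  -0.   ]), 'tool_pos': array([ 0.233, -0.633,  0.304]), 'tcp_rot': array([-3.093, -0.551,  0.   ]), 'wrist_force': array([ 0.703, -0.234,  0.015]), 'torque': array([-0.071, -0.051,  0.023]), 'grip_force': 0.0, 'width': 0.9976261384671569}
```

View pics/t0.png

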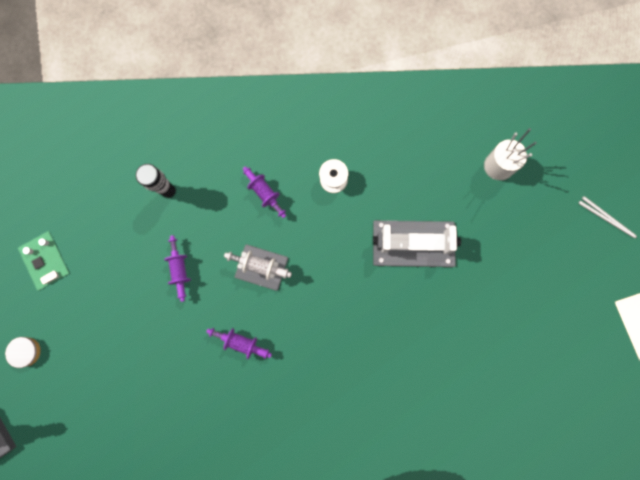

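View pics/s0.png

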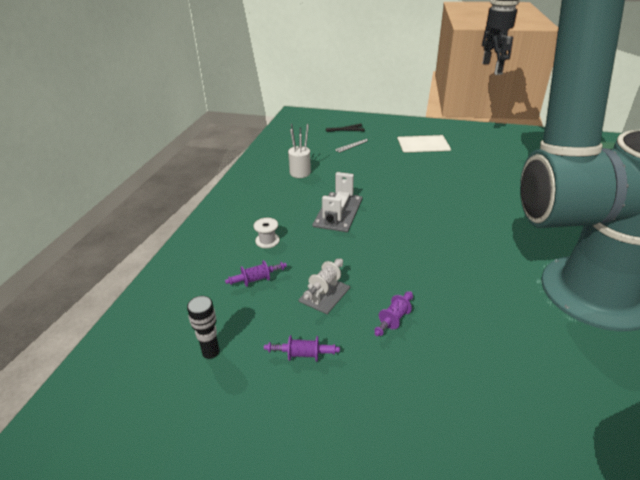

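The real reel is the silver and white one in the cradle, at top (260,266) and side (324,282). The purple look-alikes are at top (265,192), (177,268) and (240,345). The stand is at top (415,244). I'll check the reel and stand in close crops.

```bash
python3 - <<'E'
from h import *
np.set_printoptions(precision=4,suppress=True)
a=cv2.imread("pics/t0.png");b=cv2.imread("pics/s0.png")
f=lambda im,x,y,w,h:cv2.resize(im[y:y+h,x:x+w],(390,290),interpolation=cv2.INTER_CUBIC)
cv2.imwrite("pics/crop0.png",np.vstack([np.hstack([f(a,215,235,90,67),f(b,285,250,75,56)]),np.hstack([f(a,365,200,105,78),f(b,300,165,75,56)])]))
n=atz("top",221.2,253.7,.045);s=atz("top",290.3,275.9,.045);print(n,s,np.linalg.norm(n-s))
print("tri tip",tri((221.2,253.7),(305.2,298.8)),"centre",tri((260,267.7),(324,281)))
m=(n*63+s*69)/132;print("centre",m,np.degrees(np.arctan2(*(n-s)[[1,0]])))
for d in cut_out("top","stand")[:1]:
    r=cv2.minAreaRect(np.argwhere(d["region"])[:,::-1].astype(np.float32));print(r)
    # dark base corners seen at z=.008
    for q in cv2.boxPoints(r):print(q,atz("top",*q,.008))
for p in((415,240),(264,213)):print(atz("top",*p,0))
print("stand side origin",atz("side",336,213,0),"torch",atz("top",170,188,0),"spool",atz("top",333,183,0))
for d in cut_out("top","cradle")[:1]:
    r=cv2.minAreaRect(np.argwhere(d["region"])[:,::-1].astype(np.float32));print(r,atz("top",*r[0],.006))
E
```

```text
[0.5589 0.206  0.045 ] [0.5136 0.0738 0.045 ] 0.1397625231280046
tri tip (array([0.5566, 0.205 , 0.0475]), np.float64(0.003961770878289281)) centre (array([0.5341, 0.1336, 0.0334]), np.float64(0.0050094587593581515))
centre [0.5352 0.1369 0.045 ] 71.0836059822324
((416.1278381347656, 243.68299865722656), (87.74441528320312, 46.371944427490234), 0.8303154110908508)
[371.9243 266.2308] [ 0.5324 -0.0834  0.008 ]
[372.5963 219.8637] [ 0.625  -0.0879  0.008 ]
[460.3314 221.1352] [ 0.6181 -0.2609  0.008 ]
[459.6594 267.5023] [ 0.5262 -0.2538  0.008 ]
[ 0.5837 -0.1712  0.    ]
[0.6462 0.1304 0.    ]
stand side origin [ 0.5804 -0.1596  0.    ] torch [0.7037 0.3246 0.    ] spool [ 0.7051 -0.0108  0.    ]
((261.1716613769531, 267.0318908691406), (45.04739761352539, 35.04167556762695), 17.650123596191406) [0.5358 0.1351 0.006 ]
```

View pics/crop0.png

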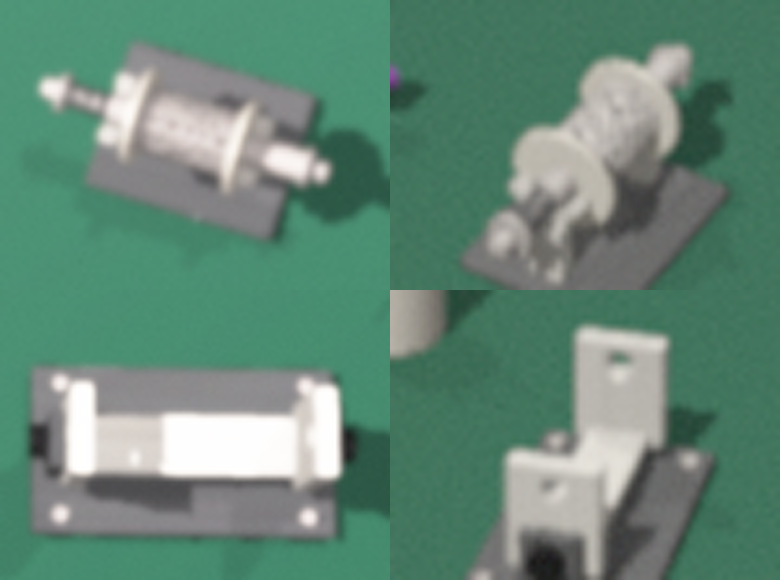

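The crop shows the silver and white reel with its thin nose end at the upper left (top px 221,254) and its stub at (290,276). The stand cheek tops are at about (387,237) and (453,237). Next I fit the stand pose and height and work out the first move.

```bash
cat >> h.py <<'E'
def plan(p,ax,tilt=0,sgn=1):
    """target TCP p, tool x along unit horizontal ax*sgn (tool z down); prints turn and shift in tool axes"""
    s=read_state();R=Ro.from_rotvec(s["tcp_rot"]).as_matrix();P=s["tool_pos"]
    z=np.array([0,0,-1.]);x=np.array([ax[0],ax[1],0])*sgn;x/=np.linalg.norm(x);T=np.c_[x,np.cross(z,x),z]
    if tilt:T=T@Ro.from_rotvec([0,tilt,0]).as_matrix()
    tv=Ro.from_matrix(R.T@T).as_rotvec()
    print("turn(tool)",tv,"deg",np.degrees(np.linalg.norm(tv)),"shift before turn",1000*R.T@(p-P),"after turn",1000*T.T@(p-P))
E
python3 - <<'E'
from h import *
from scipy.optimize import least_squares
np.set_printoptions(precision=4,suppress=True)
T=[((-22,65),'z',(383,249.8)),((22,65),'z',(383,224.2)),((22,-55),'z',(449.5,225)),((-22,-55),'z',(449.5,249.8)),((22,-65),'z',(456.5,225)),((-22,-65),'z',(456.5,249.8)),((22,55),'z',(390.6,224.2)),
 ((45,80),8,(373.4,299.2*0+219)),((-45,80),8,(373.4,266.8)),((45,-80),8,(455.5,200+372/3.714-.5*0-78.6))]
S=[((22,65),'z',(322.1,196.9)),((-22,65),'z',(341.3,199.4)),((22,-55),'z',(336,174.6)),((-22,-55),'z',(353.3,175.8))]
def X(q,a):
    c,s=np.cos(q[2]),np.sin(q[2]);P=[]
    for (x,y),z,_ in a:
        x,y=x/1000,y/1000;P.append([q[0]+c*x-s*y,q[1]+s*x+c*y,q[3] if z=='z' else .008])
    return np.array(P)
def res(q,w=(1,1)):
    return np.r_[w[0]*(proj("top",X(q,T[:9]))-[a[2] for a in T[:9]]).ravel(),w[1]*(proj("side",X(q,S))-[a[2] for a in S]).ravel()]
for w in((1,1),(1,0.01),(.01,1)):
    r=least_squares(res,[.577,-.17,-.03,.077],args=(w,),loss="soft_l1");print(w,r.x,np.degrees(r.x[2]),"res",res(r.x).reshape(-1,2).round(1).tolist() if w==(1,1) else "")
a=np.array([np.cos(np.radians(71.2)),np.sin(np.radians(71.2))])
c=np.array([.5355,.136])
for s in(1,-1):plan(np.r_[c,.2],a,0,s)
print(nose_length() if callable(nose_length) else nose_length)
E
```

```text
(1, 1) [ 0.5765 -0.1676 -0.0365  0.0783] -2.0925174619779745 res [[1.2, -1.1], [1.1, 0.9], [0.3, 0.8], [0.9, -0.2], [-1.2, 0.9], [-0.6, -0.1], [-1.0, 0.9], [-0.1, 1.2], [-0.2, -1.6], [0.0, 0.3], [-1.2, 0.3], [-0.5, -1.3], [-1.1, -0.4]]
(1, 0.01) [ 0.5763 -0.1668 -0.038   0.0836] -2.178585167942716 res 
(0.01, 1) [ 0.5767 -0.1763 -0.0429  0.0727] -2.457515326403523 res 
turn(tool) [-0.     -0.     -0.8899] deg 50.98733112039518 shift before turn [ 549.5122 -617.6048  103.8849] after turn [825.8013  38.1952 103.8491]
turn(tool) [-0.      0.      2.2517] deg 129.01266896662335 shift before turn [ 549.5122 -617.6048  103.8849] after turn [-825.8013  -38.1952  103.8491]
0.0726
```

Emit:
step_arm:
  targets:
    - [[0,0,-0.111],[0,0,0],85]
    - [[0,0,-0.111],[0,0,0],85]
    - [[0,0,-0.111],[0,0,0],85]
    - [[0,0,-0.111],[0,0,0],85]
    - [[0,0,-0.111],[0,0,0],85]

```text
time: 2.12
tool_pos: [0.2332, -0.6334, 0.3039]
tcp_rot: [-2.82, -1.385, 0.0]
wrist_force: [-0.2, 1.0, -0.5]
width: 0.997
grip_force: 0.0
```

Emit:
step_arm:
  targets:
    - [[0,0,-0.111],[0,0,0],85]
    - [[0,0,-0.112],[0,0,0],85]
    - [[0,0,-0.112],[0,0,0],85]
    - [[0,0,0],[41,2,0],85]
    - [[0,0,0],[41,2,0],85]

```text
time: 2.53
tool_pos: [0.2629, -0.5576, 0.3032]
tcp_rot: [-2.556, -1.825, -0.0]
wrist_force: [1.2, 0.1, 0.1]
width: 0.993
grip_force: 0.0
```

Emit:
step_arm:
  targets:
    - [[0,0,0],[41,2,0],85]
    - [[0,0,0],[41,2,0],85]
    - [[0,0,0],[41,2,0],85]
    - [[0,0,0],[41,2,0],85]
    - [[0,0,0],[41,2,0],85]

```text
time: 2.95
tool_pos: [0.3392, -0.3644, 0.3041]
tcp_rot: [2.554, 1.828, 0.0]
wrist_force: [0.8, -0.2, 0.0]
width: 0.997
grip_force: 0.0
```

Emit:
step_arm:
  targets:
    - [[0,0,0],[41,2,0],85]
    - [[0,0,0],[41,2,0],85]
    - [[0,0,0],[41,2,0],85]
    - [[0,0,0],[41,2,0],85]
    - [[0,0,0],[41,2,0],85]

```text
time: 3.37
tool_pos: [0.4147, -0.1735, 0.3043]
tcp_rot: [2.554, 1.828, 0.001]
wrist_force: [1.1, 0.6, -0.3]
width: 0.999
grip_force: 0.0
```

Emit:
step_arm:
  targets:
    - [[0,0,0],[41,2,0],85]
    - [[0,0,0],[41,2,0],85]
    - [[0,0,0],[41,2,0],85]
    - [[0,0,0],[41,2,0],85]
    - [[0,0,0],[41,2,0],85]

```text
time: 3.78
tool_pos: [0.4903, 0.0176, 0.3044]
tcp_rot: [2.553, 1.829, 0.001]
wrist_force: [0.9, -1.0, -0.2]
width: 0.992
grip_force: 0.0
```

Emit:
step_arm:
  targets:
    - [[0,0,0],[41,0,0],85]
    - [[0,0,0],[41,0,0],85]
    - [[0,0,0],[40,0,0],85]
    - [[0,0,0],[0,0,30],85]
    - [[0,0,0],[0,0,0],85]

```text
time: 4.2
tool_pos: [0.5274, 0.1329, 0.2696]
tcp_rot: [-2.548, -1.832, 0.01]
wrist_force: [-0.8, 0.1, -1.2]
width: 0.995
grip_force: 0.0
```

```bash
python3 - <<'E'
from h import *
np.set_printoptions(precision=4,suppress=True)
a=np.array([np.cos(np.radians(71.2)),np.sin(np.radians(71.2))])
plan(np.array([.5355,.136,.097]),a)
save("top","t1");save("side","s1")
f=lambda n,x,y,w,h:cv2.resize(cv2.imread(f"pics/{n}.png")[y:y+h,x:x+w],(400,300),interpolation=cv2.INTER_CUBIC)
cv2.imwrite("pics/crop1.png",np.hstack([f("t1",190,210,140,105),f("s1",245,180,160,120)]))
E
```

```text
turn(tool) [-0.0058  0.0033  0.0042] deg 0.4523579834464838 shift before turn [  6.1151   7.6759 172.5833] after turn [  5.5703   6.648  172.6444]
```

View pics/crop1.png

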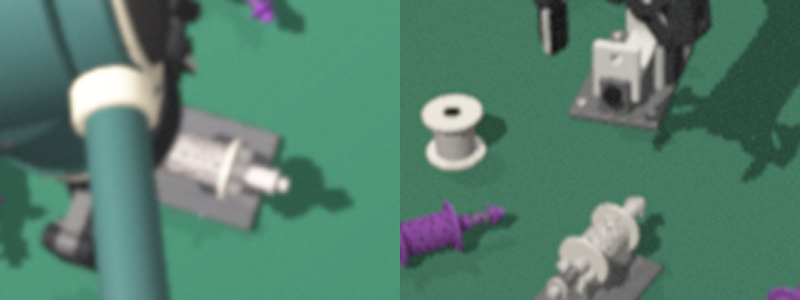

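The open fingers straddle the reel (side crop) and the arm hides half of it in the top view. I'll descend and grip.

Emit:
step_arm:
  targets:
    - [[-0.006,0.003,0.004],[6,7,30],85]
    - [[0,0,0],[0,0,40],85]
    - [[0,0,0],[0,0,40],85]
    - [[0,0,0],[0,0,36],85]
    - [[0,0,0],[0,0,20],85]

```text
time: 4.72
tool_pos: [0.5369, 0.1326, 0.1052]
tcp_rot: [2.559, 1.82, 0.003]
wrist_force: [-0.9, -0.8, -1.3]
width: 0.993
grip_force: 0.0
```

Emit:
step_arm:
  targets:
    - [[0,0,0],[0,0,6],85]
    - [[0,0,0],[0,0,0],60]
    - [[0,0,0],[0,0,0],45]
    - [[0,0,0],[0,0,0],38]
    - [[0,0,0],[0,0,0],34]
  grip_force: 20

```text
time: 5.13
tool_pos: [0.5407, 0.1347, 0.1046]
tcp_rot: [2.554, 1.82, 0.016]
wrist_force: [-4.8, 3.2, 3.5]
width: 0.447
grip_force: 5.6
```

Emit:
step_arm:
  targets:
    - [[0,0,0],[0,0,0],32]
    - [[0,0,0],[0,0,0],30]
    - [[0,0,0],[0,0,0],28]
    - [[0,0,0],[0,0,0],26]
    - [[0,0,0],[0,0,0],20]
  grip_force: 20

```text
time: 5.55
tool_pos: [0.537, 0.1356, 0.1029]
tcp_rot: [-2.558, -1.823, -0.006]
wrist_force: [-7.0, 3.6, 4.0]
width: 0.345
grip_force: 19.4
```

```bash
python3 -c "
from h import *
print(read_state())"
```

```text
{'time': 5.55, 'q': array([0.2015045 , 0.24501595, 2.03678168, 0.00223254, 0.85639368,
       0.5322832 ]), 'joint_vel': array([-1.26695623e-03, -5.50014934e-05,  1.80045682e-03, -5.81278605e-04,
        1.09802623e-03, -8.26444943e-06]), 'joint_torque': array([ -3.24754804, -41.99774981, -31.87540412,  -1.34908643,
        -2.10967183,   0.04893528]), 'tool_pos': array([0.53696364, 0.13557703, 0.10285148]), 'tcp_rot': array([-2.55805442, -1.82343479, -0.00595969]), 'wrist_force': array([-6.96926273,  3.64973727,  4.01348213]), 'torque': array([0.67704751, 1.16077579, 0.06791829]), 'grip_force': 19.422390460968018, 'width': 0.3445013502071055}
```

Emit:
step_arm:
  targets:
    - [[0,0,0],[0,0,0],45]
    - [[0,0,0],[0,-2,3],45]
    - [[0,0,0],[0,0,3],45]
    - [[0,0,0],[0,0,0],36]
    - [[0,0,0],[0,0,0],30]
  grip_force: 20

```text
time: 5.97
tool_pos: [0.5366, 0.1352, 0.0958]
tcp_rot: [2.556, 1.822, 0.008]
wrist_force: [-3.2, 2.2, 1.3]
width: 0.353
grip_force: 1.1
```

Emit:
step_arm:
  targets:
    - [[0,0,0],[0,0,0],26]
    - [[0,0,0],[0,0,0],20]
    - [[0,0,0],[0,0,0],20]
    - [[0,0,0],[0,0,0],15]
    - [[0,0,0],[0,0,0],15]
  grip_force: 100

```text
time: 6.38
tool_pos: [0.5366, 0.1352, 0.0961]
tcp_rot: [2.556, 1.822, 0.008]
wrist_force: [-4.1, 1.0, 4.5]
width: 0.323
grip_force: 97.9
```

Emit:
step_arm:
  targets:
    - [[0,0,0],[0,0,-15],15]
    - [[0,0,0],[0,0,-30],15]
    - [[0,0,0],[0,0,-40],15]
    - [[0,0,0],[0,0,-40],15]
    - [[0,0,-0.07],[0,0,0],15]

```text
time: 6.8
tool_pos: [0.5412, 0.1359, 0.2297]
tcp_rot: [2.484, 1.906, 0.031]
wrist_force: [2.1, 0.2, -0.8]
width: 0.324
grip_force: 99.5
```

Emit:
step_arm:
  targets:
    - [[0,0,-0.11],[0,0,0],15]
    - [[0,0,-0.11],[0,0,0],15]
    - [[0,0,0],[-20,0,0],15]
    - [[0,0,0],[-30,0,0],15]
    - [[0,0,0],[-30,0,0],15]

```text
time: 7.22
tool_pos: [0.5326, 0.0547, 0.22]
tcp_rot: [2.262, 2.174, 0.008]
wrist_force: [0.6, -0.4, -2.1]
width: 0.329
grip_force: 99.4
```

```bash
python3 - <<'E'
from h import *
np.set_printoptions(precision=4,suppress=True)
y=np.radians(87.8);a=np.array([np.cos(y),np.sin(y)])
plan(np.array([.5765,-.168,.22]),a)
print(read_state()["width"],read_state()["grip_force"])
E
```

```text
turn(tool) [ 0.0067 -0.0008 -0.0015] deg 0.3966686431625834 shift before turn [-220.7297   52.7797    0.2211] after turn [-220.8081   52.4509    0.0415]
0.3293670892160525 99.42042946815491
```

Emit:
step_arm:
  targets:
    - [[0,0,0],[-38,10,0],15]
    - [[0,0,0],[-38,10,0],15]
    - [[0,0,0],[-38,10,0],15]
    - [[0,0,0],[-38,10,0],15]
    - [[0,0,0],[-38,10,0],15]

```text
time: 7.63
tool_pos: [0.5746, -0.1389, 0.2201]
tcp_rot: [2.265, 2.171, 0.008]
wrist_force: [-0.4, 0.2, -2.2]
width: 0.323
grip_force: 99.4
```

Emit:
step_arm:
  targets:
    - [[0,0,0],[-15,0,0],15]
    - [[0,0,0],[-8,0,0],15]
    - [[0,0,0],[0,0,0],15]
    - [[0,0,0],[0,0,0],15]

```text
time: 7.97
tool_pos: [0.5732, -0.1591, 0.2201]
tcp_rot: [2.267, 2.172, 0.008]
wrist_force: [0.3, 0.8, -2.2]
width: 0.323
grip_force: 99.4
```

```bash
python3 - <<'E'
from h import *
np.set_printoptions(precision=4,suppress=True)
y=np.radians(87.8);a=np.array([np.cos(y),np.sin(y)])
plan(np.array([.5765,-.168,.22]),a)
save("top","t2");save("side","s2")
print(read_state()["wrist_force"],read_state()["torque"])
for c in("top","side"):
  for n in("nose_tip","stub_tip"): print(c,n,[(np.round(d["at"],1).tolist(),round(d["score"],2)) for d in tip_of(c,n)][:4])
f=lambda n,x,y,w,h:cv2.resize(cv2.imread(f"pics/{n}.png")[y:y+h,x:x+w],(400,300),interpolation=cv2.INTER_CUBIC)
cv2.imwrite("pics/crop2.png",np.hstack([f("t2",350,180,140,105),f("s2",270,100,140,105)]))
E
```

```text
turn(tool) [ 0.0053 -0.0023 -0.0042] deg 0.40962800958887147 shift before turn [-8.757   3.7131  0.0604] after turn [-8.7725  3.6762  0.0611]
[ 0.2665 -0.6694 -3.4066] [0.038  0.0411 0.0283]
top nose_tip [([329.7, 206.9], 0.66), ([217.7, 288.6], 0.55), ([232.1, 172.3], 0.46), ([231.7, 380.1], 0.43)]
top stub_tip [([354.0, 271.6], 0.92), ([164.4, 244.3], 0.69), ([303.7, 183.0], 0.66)]
side nose_tip [([263.6, 284.5], 0.54), ([347.1, 264.1], 0.52), ([335.0, 375.1], 0.47), ([164.3, 331.5], 0.42)]
side stub_tip [([283.1, 223.7], 0.96), ([294.1, 410.3], 0.92), ([349.4, 342.0], 0.86), ([146.4, 345.4], 0.85)]
```

View pics/crop2.png

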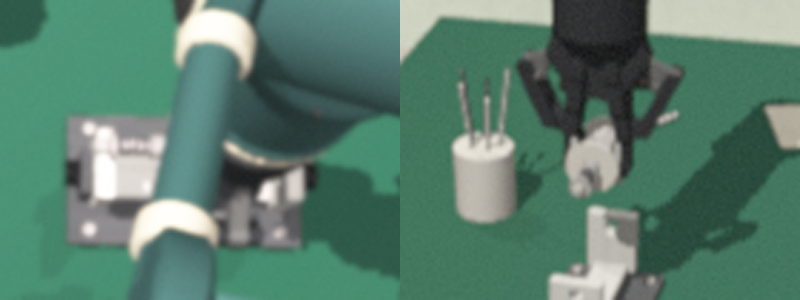

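```bash
python3 - <<'E'
from h import *
np.set_printoptions(precision=4,suppress=True)
print(tri((380.1,231.7),(331.5,164.3)),"top@.169",atz("top",380.1,231.7,.169))
y=np.radians(87.4);a=np.array([np.cos(y),np.sin(y),0]);s=read_state()
e=s["tool_pos"]+69e-3*a-[0,0,.051];print("expected tip",e,proj("top",e),proj("side",e))
print(Ro.from_rotvec(s["tcp_rot"]).as_matrix())
E
```

```text
(array([ 0.5724, -0.0865,  0.1771]), np.float64(0.0016120287540888002)) top@.169 [ 0.5729 -0.0874  0.169 ]
expected tip [ 0.5769 -0.0895  0.17  ] [[381.3669 229.2067]] [[330.2069 166.3852]]
[[ 0.0402  0.9992  0.0068]
 [ 0.9992 -0.0402  0.001 ]
 [ 0.0013  0.0068 -1.    ]]
```

Emit:
step_arm:
  targets:
    - [[0,0,0],[-11,4,20],15]
    - [[0,0,0],[0,0,30],15]
    - [[0,0,0],[0,0,18],15]
    - [[0,0,0],[0,0,4],15]
    - [[0,0,0],[0,0,0],15]

```text
time: 8.68
tool_pos: [0.5764, -0.1698, 0.1469]
tcp_rot: [2.267, 2.175, 0.006]
wrist_force: [-1.3, -0.6, -2.7]
width: 0.321
grip_force: 99.4
```

Emit:
step_arm:
  targets:
    - [[0,0,0],[0,0,1],15]
    - [[0,0,0],[0,0,1],15]
    - [[0,0,0],[0,0,1],15]
    - [[0,0,0],[0,0,1],15]
    - [[0,0,0],[0,0,0],15]

```text
time: 9.1
tool_pos: [0.5782, -0.171, 0.1457]
tcp_rot: [2.264, 2.171, 0.01]
wrist_force: [0.8, -0.4, -3.1]
width: 0.324
grip_force: 99.4
```

Emit:
step_arm:
  targets:
    - [[0,0,0],[0,0,1],15]
    - [[0,0,0],[0,0,1],15]
    - [[0,0,0],[0,0,1],15]
    - [[0,0,0],[0,0,0],15]

```text
time: 9.43
tool_pos: [0.5776, -0.1708, 0.1416]
tcp_rot: [2.265, 2.172, 0.008]
wrist_force: [-0.3, 0.5, -2.5]
width: 0.322
grip_force: 99.4
```

Emit:
step_arm:
  targets:
    - [[0,0,0],[0,0,1],15]
    - [[0,0,0],[0,0,0],15]

```text
time: 9.6
tool_pos: [0.5777, -0.1709, 0.1406]
tcp_rot: [2.265, 2.172, 0.008]
wrist_force: [-0.1, 0.4, -2.5]
width: 0.322
grip_force: 99.4
```

Emit:
step_arm:
  targets:
    - [[0,0,0],[0,0,1],15]
    - [[0,0,0],[0,0,0],15]

```text
time: 9.77
tool_pos: [0.5777, -0.1708, 0.1396]
tcp_rot: [2.265, 2.172, 0.008]
wrist_force: [-0.3, -0.1, -2.7]
width: 0.323
grip_force: 99.4
```

Emit:
step_arm:
  targets:
    - [[0,0,0],[0,0,1],15]
    - [[0,0,0],[0,0,1],15]
    - [[0,0,0],[0,0,0],15]

```text
time: 10.02
tool_pos: [0.5779, -0.1709, 0.1378]
tcp_rot: [2.264, 2.172, 0.008]
wrist_force: [-0.6, 0.4, -1.4]
width: 0.322
grip_force: 99.4
```

Emit:
step_arm:
  targets:
    - [[0,0,0],[0,0,1],15]
    - [[0,0,0],[0,0,0],15]

```text
time: 10.18
tool_pos: [0.578, -0.1709, 0.1372]
tcp_rot: [2.265, 2.171, 0.009]
wrist_force: [-0.4, 0.8, 1.0]
width: 0.324
grip_force: 99.5
```

Emit:
step_arm:
  targets:
    - [[0,0,0],[0,0,1],15]
    - [[0,0,0],[0,0,0],15]

```text
time: 10.35
tool_pos: [0.5781, -0.1709, 0.1365]
tcp_rot: [2.264, 2.171, 0.009]
wrist_force: [-1.8, 2.5, 3.6]
width: 0.322
grip_force: 99.8
```

```bash
python3 - <<'E'
from h import *
np.set_printoptions(precision=4,suppress=True)
s=read_state();print(s["wrist_force"],s["torque"],s["tool_pos"])
save("side","s3")
cv2.imwrite("pics/crop3.png",cv2.resize(cv2.imread("pics/s3.png")[140:245,290:400],(660,600)[:2],interpolation=cv2.INTER_CUBIC))
E
```

```text
[-1.789   2.4523  3.5534] [-0.065   0.281  -0.0506] [ 0.5781 -0.1709  0.1365]
```

View pics/crop3.png

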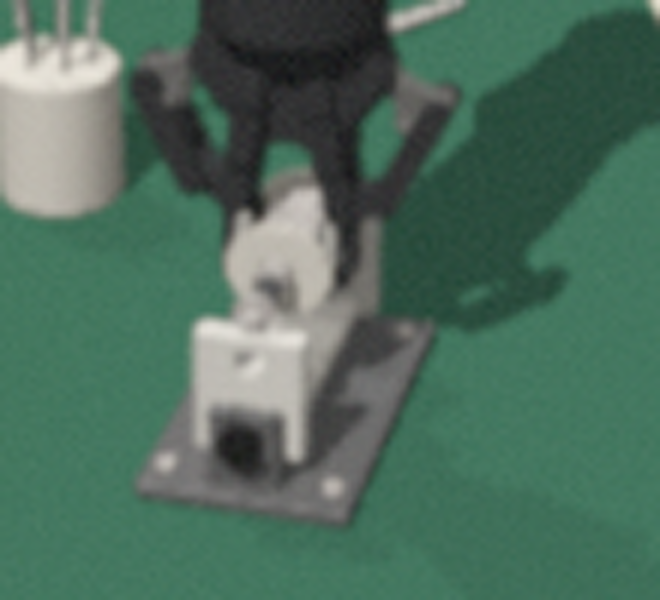

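```bash
python3 - <<'E'
from h import *
np.set_printoptions(precision=4,suppress=True)
print("outer edge mid",atz("side",332.1,197.9,.078),"L",atz("side",322.5,196.4,.078),"R",atz("side",341.7,199.5,.078))
print("expected if stand (.5765,-.168):",[.5765+.0365*.065,-.168+.065])
print([(np.round(d["at"],1).tolist(),round(d["score"],2)) for d in tip_of("side","nose_tip")][:5])
s=read_state();R=Ro.from_rotvec(s["tcp_rot"]).as_matrix()
for n,y in(("nosetip",.069),("collar",.061),("flange",.025)):
    X=s["tool_pos"]+R@[y,0,.051];print(n,X,proj("side",X),(proj("side",X)-[290,140])*[6,5.714])
for sy in(55,65):print("top edge mid",sy,(proj("side",[.5765+.0365*sy/1000,-.168+sy/1000,.078])-[290,140])*[6,5.714])
E
```

```text
outer edge mid [ 0.5772 -0.106   0.078 ] L [ 0.601  -0.1075  0.078 ] R [ 0.5536 -0.104   0.078 ]
expected if stand (.5765,-.168): [0.5788725, -0.10300000000000001]
[([198.4, 330.5], 0.57), ([333.1, 375.7], 0.48), ([346.7, 263.6], 0.48), ([263.7, 286.0], 0.43)]
nosetip [ 0.5813 -0.1019  0.0855] [[329.9532 195.8519]] [[239.719  319.1378]]
collar [ 0.581  -0.1099  0.0855] [[330.8956 194.1338]] [[245.3734 309.3205]]
flange [ 0.5795 -0.1459  0.0855] [[335.0105 186.6316]] [[270.0631 266.4532]]
top edge mid 55 [[253.5353 321.7412]]
top edge mid 65 [[246.6859 334.0946]]
```

Emit:
step_arm:
  targets:
    - [[0,0,0],[0,0,-10],15]
    - [[0,0,0],[-5,0,-10],15]
    - [[0,-0.105,0],[0,0,0],15]
    - [[0,-0.105,0],[0,0,0],15]
    - [[0,0,0],[0,0,0],15]

```text
time: 10.87
tool_pos: [0.5777, -0.1748, 0.1565]
tcp_rot: [2.151, 2.065, -0.221]
wrist_force: [-0.6, 1.1, -2.2]
width: 0.327
grip_force: 99.3
```

Emit:
step_arm:
  targets:
    - [[0,0,0],[2,0,9],15]
    - [[0,0,0],[2,0,9],15]
    - [[0,0,0],[0.7,0,3.7],15]
    - [[0,0,0],[0.7,0,3.7],15]
    - [[0,0,0],[0,0,0],15]

```text
time: 11.28
tool_pos: [0.5765, -0.1763, 0.1281]
tcp_rot: [2.158, 2.066, -0.221]
wrist_force: [-0.4, -0.5, -2.1]
width: 0.328
grip_force: 99.3
```

Emit:
step_arm:
  targets:
    - [[0,0,0],[0,0,0],15]
    - [[0,0,0],[0,0,0],15]

```text
time: 11.45
tool_pos: [0.5778, -0.1763, 0.1299]
tcp_rot: [2.156, 2.064, -0.219]
wrist_force: [-0.0, -0.8, -1.8]
width: 0.318
grip_force: 99.3
```

```bash
python3 - <<'E'
from h import *
np.set_printoptions(precision=4,suppress=True)
s=read_state();print(s["wrist_force"],s["torque"],s["tool_pos"]);print(Ro.from_rotvec(s["tcp_rot"]).as_matrix())
save("side","s4")
cv2.imwrite("pics/crop4.png",cv2.resize(cv2.imread("pics/s4.png")[150:230,305:385],(600,600),interpolation=cv2.INTER_CUBIC))
E
```

```text
[-0.0068 -0.7616 -1.8485] [ 0.1582  0.0325 -0.0107] [ 0.5778 -0.1763  0.1299]
[[ 0.043   0.9991 -0.0023]
 [ 0.9774 -0.0426 -0.2072]
 [-0.2071  0.0067 -0.9783]]
```

View pics/crop4.png

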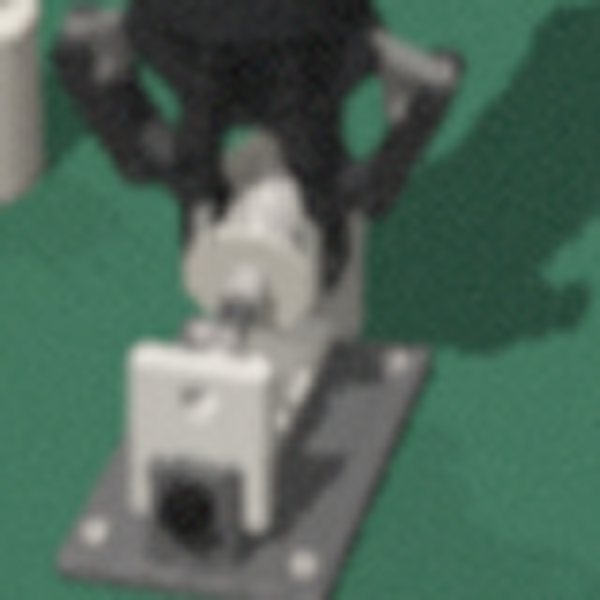

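Emit:
step_arm:
  targets:
    - [[0,0,0],[1.96,0,-0.42],15]
    - [[0,0,0],[1.96,0,-0.42],15]
    - [[0,0,0],[1.96,0,-0.42],15]
    - [[0,0,0],[0,0,0],15]
    - [[0,0,0],[0,0,0],15]

```text
time: 11.92
tool_pos: [0.578, -0.1696, 0.1301]
tcp_rot: [2.154, 2.065, -0.219]
wrist_force: [0.4, 0.4, -2.5]
width: 0.324
grip_force: 99.3
```

Emit:
step_arm:
  targets:
    - [[0,0,0],[1.96,0,-0.42],15]
    - [[0,0,0],[1.96,0,-0.42],15]
    - [[0,0,0],[0,0,0],15]
    - [[0,0,0],[0,0,0],15]

```text
time: 12.25
tool_pos: [0.5781, -0.1657, 0.1299]
tcp_rot: [2.155, 2.065, -0.219]
wrist_force: [-0.4, -0.4, -2.1]
width: 0.321
grip_force: 99.3
```

Emit:
step_arm:
  targets:
    - [[0,0,0],[1.96,0,-0.42],15]
    - [[0,0,0],[1.96,0,-0.42],15]
    - [[0,0,0],[0,0,0],15]
    - [[0,0,0],[0,0,0],15]

```text
time: 12.58
tool_pos: [0.5783, -0.1617, 0.1299]
tcp_rot: [2.155, 2.065, -0.219]
wrist_force: [0.6, -0.7, -2.3]
width: 0.325
grip_force: 99.3
```

Emit:
step_arm:
  targets:
    - [[0,0,0],[1.96,0,-0.42],15]
    - [[0,0,0],[1.96,0,-0.42],15]
    - [[0,0,0],[0,0,0],15]
    - [[0,0,0],[0,0,0],15]

```text
time: 12.92
tool_pos: [0.5784, -0.1579, 0.1299]
tcp_rot: [2.155, 2.065, -0.219]
wrist_force: [0.2, -1.8, -3.4]
width: 0.325
grip_force: 99.3
```

Emit:
step_arm:
  targets:
    - [[0,0,0],[2,0,0],15]
    - [[0,0,0],[2,0,0],15]
    - [[0,0,0],[0,0,0],15]
    - [[0,0,0],[0,0,0],15]

```text
time: 13.25
tool_pos: [0.5785, -0.1541, 0.1291]
tcp_rot: [2.154, 2.065, -0.22]
wrist_force: [-0.4, -3.4, -3.6]
width: 0.32
grip_force: 99.3
```

```bash
python3 - <<'E'
from h import *
np.set_printoptions(precision=4,suppress=True)
s=read_state();print(s["wrist_force"],s["torque"],s["tool_pos"])
save("side","s5")
cv2.imwrite("pics/crop5.png",cv2.resize(cv2.imread("pics/s5.png")[165:225,310:370],(600,600),interpolation=cv2.INTER_CUBIC))
E
```

```text
[-0.4113 -3.3915 -3.5816] [-0.3739  0.0627  0.0417] [ 0.5785 -0.1541  0.1291]
```

View pics/crop5.png

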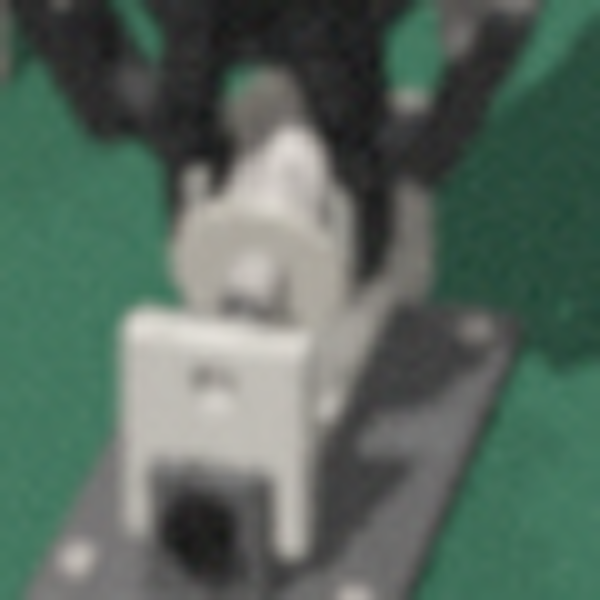

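Emit:
step_arm:
  targets:
    - [[0,0,0],[2,0,0],15]
    - [[0,0,0],[2,0,0],15]
    - [[0,0,0],[2,0,0],15]
    - [[0,0,0],[0,0,0],15]
    - [[0,0,0],[0,0,0],15]

```text
time: 13.72
tool_pos: [0.5787, -0.1485, 0.1279]
tcp_rot: [2.154, 2.065, -0.221]
wrist_force: [-0.4, -5.7, -3.7]
width: 0.322
grip_force: 99.3
```

Emit:
step_arm:
  targets:
    - [[0,0,0],[2,0,0],15]
    - [[0,0,0],[2,0,0],15]
    - [[0,0,0],[0,0,0],15]
    - [[0,0,0],[0,0,0],15]

```text
time: 14.05
tool_pos: [0.5788, -0.1451, 0.1271]
tcp_rot: [2.153, 2.065, -0.221]
wrist_force: [-0.7, -8.3, -3.8]
width: 0.321
grip_force: 99.3
```

Emit:
step_arm:
  targets:
    - [[0,0,0],[1,0,0],15]
    - [[0,0,0],[1,0,0],15]
    - [[0,0,0],[0,0,0],15]
    - [[0,0,0],[0,0,0],15]

```text
time: 14.38
tool_pos: [0.5789, -0.1434, 0.1268]
tcp_rot: [2.153, 2.064, -0.222]
wrist_force: [-0.9, -8.7, -2.7]
width: 0.323
grip_force: 99.3
```

Emit:
step_arm:
  targets:
    - [[0,0,0],[1,0,0],15]
    - [[0,0,0],[1,0,0],15]
    - [[0,0,0],[0,0,0],15]
    - [[0,0,0],[0,0,0],15]

```text
time: 14.72
tool_pos: [0.579, -0.1417, 0.1264]
tcp_rot: [2.153, 2.064, -0.222]
wrist_force: [-1.0, -10.3, -2.8]
width: 0.319
grip_force: 99.3
```

Emit:
step_arm:
  targets:
    - [[0,0,0],[1,0,0],15]
    - [[0,0,0],[0,0,0],15]
    - [[0,0,0],[0,0,0],15]

```text
time: 14.97
tool_pos: [0.579, -0.1408, 0.1263]
tcp_rot: [2.153, 2.064, -0.222]
wrist_force: [-1.8, -9.9, -3.8]
width: 0.325
grip_force: 99.2
```

Emit:
step_arm:
  targets:
    - [[0,0,0],[1,0,0],15]
    - [[0,0,0],[0,0,0],15]
    - [[0,0,0],[0,0,0],15]

```text
time: 15.22
tool_pos: [0.579, -0.1407, 0.1263]
tcp_rot: [2.152, 2.064, -0.224]
wrist_force: [-1.7, -13.6, -3.1]
width: 0.325
grip_force: 99.2
```

Emit:
step_arm:
  targets:
    - [[0,0,0],[-1.5,0,0],15]
    - [[0,0.035,0],[-1.9,0,1.6],15]
    - [[0,0.035,0],[-1.9,0,1.6],15]
    - [[0,0.035,0],[-1.9,0,1.6],15]
    - [[0,0,0],[0,0,0],15]

```text
time: 15.63
tool_pos: [0.5787, -0.1485, 0.1227]
tcp_rot: [2.211, 2.119, -0.109]
wrist_force: [-1.7, -9.2, -2.2]
width: 0.324
grip_force: 99.4
```

Emit:
step_arm:
  targets:
    - [[0,0,0],[0,0,0],15]

```text
time: 15.72
tool_pos: [0.5788, -0.1482, 0.1228]
tcp_rot: [2.211, 2.118, -0.111]
wrist_force: [-1.8, -9.4, -2.0]
width: 0.323
grip_force: 99.4
```

```bash
python3 - <<'E'
from h import *
np.set_printoptions(precision=4,suppress=True)
s=read_state();R=Ro.from_rotvec(s["tcp_rot"]).as_matrix();print(s["wrist_force"],s["torque"],s["tool_pos"])
print("tilt",np.arcsin(-R[2,0]));
for n,y in(("collar d=20",.041),("stubtip",-.063)):print(n,s["tool_pos"]+R@[y,0,.051])
E
```

```text
[-1.7625 -9.4229 -2.0145] [-1.2029  0.3362  0.0443] [ 0.5788 -0.1482  0.1228]
tilt 0.10620853171202992
collar d=20 [ 0.5806 -0.1129  0.0677]
stubtip [ 0.5762 -0.2162  0.0788]
```

Emit:
step_arm:
  targets:
    - [[0,0.035,0],[-1.6,-0.5,2.0],15]
    - [[0,0.035,0],[-1.6,-0.5,2.0],15]
    - [[0,0.035,0],[-1.6,0,2.0],15]
    - [[0,0,0],[0,0,0],15]
    - [[0,0,0],[0,0,0],15]

```text
time: 16.13
tool_pos: [0.5786, -0.1536, 0.1179]
tcp_rot: [2.262, 2.168, 0.008]
wrist_force: [-1.6, -9.7, -0.3]
width: 0.326
grip_force: 99.6
```

```bash
python3 - <<'E'
from h import *
np.set_printoptions(precision=4,suppress=True)
s=read_state();R=Ro.from_rotvec(s["tcp_rot"]).as_matrix();print(s["wrist_force"],s["torque"],s["tool_pos"])
print("tilt",np.arcsin(-R[2,0]),"roll",R[2,1]);
for n,y in(("collar d=20",.041),("stubtip",-.063)):print(n,s["tool_pos"]+R@[y,0,.051])
E
```

```text
[-1.628  -9.6963 -0.3152] [-1.2213  0.3162 -0.0028] [ 0.5786 -0.1536  0.1179]
tilt 0.0017887270786563166 roll 0.009097793810727041
collar d=20 [ 0.5808 -0.1128  0.0668]
stubtip [ 0.5764 -0.2167  0.067 ]
```

Emit:
step_arm:
  targets:
    - [[0,0,0],[-1,0,0],15]
    - [[0,0,0],[-1,0,0],15]
    - [[0,0,0],[-1,0,0],15]
    - [[0,0,0],[0,0,0],15]
    - [[0,0,0],[0,0,0],15]

```text
time: 16.55
tool_pos: [0.5786, -0.1558, 0.1179]
tcp_rot: [2.262, 2.169, 0.008]
wrist_force: [-1.5, -7.3, -0.3]
width: 0.324
grip_force: 99.6
```

Emit:
step_arm:
  targets:
    - [[0,0,0],[-1,0,0],15]
    - [[0,0,0],[-1,0,0],15]
    - [[0,0,0],[0,0,0],15]
    - [[0,0,0],[0,0,0],15]

```text
time: 16.88
tool_pos: [0.5785, -0.1576, 0.1179]
tcp_rot: [2.262, 2.169, 0.009]
wrist_force: [-1.1, -7.8, -0.6]
width: 0.325
grip_force: 99.6
```

Emit:
step_arm:
  targets:
    - [[0,0,0],[-1,0,0],15]
    - [[0,0,0],[-1,0,0],15]
    - [[0,0,0],[0,0,0],15]
    - [[0,0,0],[0,0,0],15]

```text
time: 17.22
tool_pos: [0.5784, -0.1594, 0.1178]
tcp_rot: [2.262, 2.17, 0.009]
wrist_force: [-0.6, -6.3, -0.6]
width: 0.324
grip_force: 99.6
```

Emit:
step_arm:
  targets:
    - [[0,0,0],[-1,0,0],15]
    - [[0,0,0],[-1,0,0],15]
    - [[0,0,0],[0,0,0],15]
    - [[0,0,0],[0,0,0],15]

```text
time: 17.55
tool_pos: [0.5784, -0.1611, 0.1177]
tcp_rot: [2.262, 2.17, 0.01]
wrist_force: [0.2, -4.1, -0.8]
width: 0.321
grip_force: 99.6
```

Emit:
step_arm:
  targets:
    - [[0,0,0],[-1,0,0],15]
    - [[0,0,0],[0,0,0],15]
    - [[0,0,0],[0,0,0],15]

```text
time: 17.8
tool_pos: [0.5782, -0.1618, 0.1174]
tcp_rot: [2.263, 2.17, 0.01]
wrist_force: [0.7, -4.9, -0.8]
width: 0.327
grip_force: 99.6
```

Emit:
step_arm:
  targets:
    - [[0,0,0],[-1,0,0],15]
    - [[0,0,0],[0,0,0],15]
    - [[0,0,0],[0,0,0],15]

```text
time: 18.05
tool_pos: [0.5777, -0.1625, 0.1169]
tcp_rot: [2.264, 2.171, 0.009]
wrist_force: [0.9, -4.8, -1.7]
width: 0.323
grip_force: 99.5
```

Emit:
step_arm:
  targets:
    - [[0,0,0],[-1,0,0],15]
    - [[0,0,0],[0,0,0],15]
    - [[0,0,0],[0,0,0],15]

```text
time: 18.3
tool_pos: [0.5773, -0.1633, 0.1166]
tcp_rot: [2.265, 2.171, 0.009]
wrist_force: [1.5, -4.2, -1.3]
width: 0.325
grip_force: 99.5
```

Emit:
step_arm:
  targets:
    - [[0,0,0],[-1,0,0],15]
    - [[0,0,0],[0,0,0],15]
    - [[0,0,0],[0,0,0],15]

```text
time: 18.55
tool_pos: [0.5771, -0.1643, 0.1166]
tcp_rot: [2.265, 2.172, 0.008]
wrist_force: [1.6, -3.9, -3.0]
width: 0.326
grip_force: 99.5
```

Emit:
step_arm:
  targets:
    - [[0,0,0],[-1,0,0],15]
    - [[0,0,0],[0,0,0],15]
    - [[0,0,0],[0,0,0],15]

```text
time: 18.8
tool_pos: [0.577, -0.1653, 0.1165]
tcp_rot: [2.265, 2.172, 0.008]
wrist_force: [0.6, -4.6, -2.3]
width: 0.325
grip_force: 99.5
```

Emit:
step_arm:
  targets:
    - [[0,0,0],[-1,0,0],15]
    - [[0,0,0],[0,0,0],15]
    - [[0,0,0],[0,0,0],15]

```text
time: 19.05
tool_pos: [0.577, -0.1655, 0.1165]
tcp_rot: [2.266, 2.172, 0.009]
wrist_force: [1.4, 2.2, -1.4]
width: 0.324
grip_force: 99.5
```

```bash
python3 - <<'E'
from h import *
save("side","s6");save("top","t6")
cv2.imwrite("pics/crop6.png",np.hstack([cv2.resize(cv2.imread("pics/s6.png")[160:220,310:370],(400,400),interpolation=cv2.INTER_CUBIC),cv2.resize(cv2.imread("pics/t6.png")[205:275,370:470],(400,400),interpolation=cv2.INTER_CUBIC)]))
E
```

```text
(no output)
```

View pics/crop6.png

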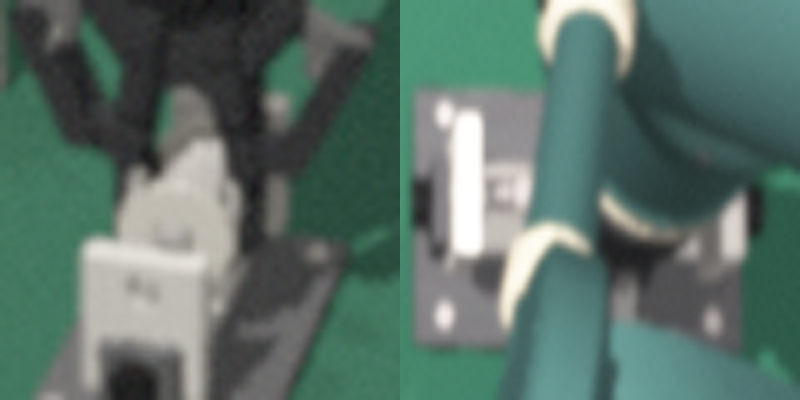

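Fy jumped from -4.6 to +2.2 N at the expected home position, so the stub collar is against its cheek. The side crop shows the pin in the near hole at (145,290). I'll ease off and release.

Emit:
step_arm:
  targets:
    - [[0,0,0],[0.5,0,0],15]
    - [[0,0,0],[0,0,0],30]
    - [[0,0,0],[0,0,0],34]
    - [[0,0,0],[0,0,0],40]
    - [[0,0,0],[0,0,0],50]
  grip_force: 20

```text
time: 19.57
tool_pos: [0.5771, -0.1661, 0.1169]
tcp_rot: [2.264, 2.172, 0.008]
wrist_force: [-0.2, -0.2, 0.1]
width: 0.577
grip_force: 0.0
```

Emit:
step_arm:
  targets:
    - [[0,0,0],[0,0,0],65]
    - [[0,0,0],[0,0,0],75]
    - [[0,0,0],[0,0,0],75]
    - [[0,0,0],[0,0,-10],75]
    - [[0,0,0],[0,0,-20],75]

```text
time: 19.98
tool_pos: [0.5749, -0.1652, 0.1445]
tcp_rot: [-2.267, -2.173, -0.004]
wrist_force: [0.1, 0.1, 0.1]
width: 0.878
grip_force: 0.0
```

Emit:
step_arm:
  targets:
    - [[0,0,0],[0,0,-40],75]
    - [[0,0,0],[0,0,-40],75]
    - [[0,0,0],[0,0,-40],75]
    - [[0,0,0],[0,-40,0],75]
    - [[0,0,0],[0,-40,0],75]

```text
time: 20.4
tool_pos: [0.4991, -0.1636, 0.2719]
tcp_rot: [2.257, 2.166, 0.015]
wrist_force: [-1.3, -0.1, -0.7]
width: 0.877
grip_force: 0.0
```

Emit:
step_arm:
  targets:
    - [[0,0,0],[-40,0,0],75]
    - [[0,0,0],[-40,0,0],75]
    - [[0,0,0],[-40,0,0],75]
    - [[0,0,0],[-40,0,0],75]
    - [[0,0,0],[-40,0,0],75]

```text
time: 20.82
tool_pos: [0.4874, -0.3641, 0.2673]
tcp_rot: [2.263, 2.171, 0.009]
wrist_force: [0.3, 0.3, 0.1]
width: 0.878
grip_force: 0.0
```

```bash
python3 - <<'E'
from h import *
save("side","s7");save("top","t7")
cv2.imwrite("pics/crop7.png",np.hstack([cv2.resize(cv2.imread("pics/s7.png")[160:220,310:370],(400,400),interpolation=cv2.INTER_CUBIC),cv2.resize(cv2.imread("pics/t7.png")[205:275,365:465],(400,280),interpolation=cv2.INTER_CUBIC).copy() if 0 else cv2.resize(cv2.imread("pics/t7.png")[195:295,365:465],(400,400),interpolation=cv2.INTER_CUBIC)]))
for c in("top","side"):print([(np.round(d["extent"]).tolist(),round(d["score"],2)) for d in look_for(c,"reel")][:5])
E
```

```text
[([208.0, 327.0, 272.0, 362.0], 0.8), ([247.0, 167.0, 288.0, 217.0], 0.73), ([167.0, 237.0, 185.0, 303.0], 0.64)]
[([371.0, 290.0, 413.0, 335.0], 0.92), ([324.0, 174.0, 349.0, 199.0], 0.84), ([264.0, 340.0, 341.0, 357.0], 0.74), ([225.0, 262.0, 284.0, 289.0], 0.64)]
```

View pics/crop7.png

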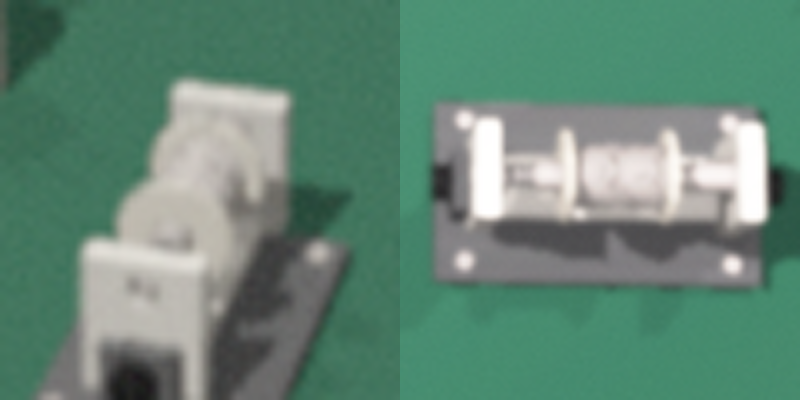

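The reel sits level between the cheeks. In the top crop its flanges are at columns 568 and 672, with equal gaps to the cheeks at 503 and 738, so it is centred and home. The gripper is clear.

```bash
python3 -c "
from workcell import *
print(finish_job())"
```

```text
the job is handed in; nothing more can be done
None
```

The reel is mounted level between the two cheeks with both pins in their holes, and I let go and handed the job in at about 21 s. By force and camera it looks fully home, but the hand-in returned no verdict.

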